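# Open the screw press and draw out the pressing tin

## Task

The square tin is locked under the platen of the screw press. Turn the handwheel anticlockwise (seen from above), following it as it climbs, until the spindle is all the way up and comes against its stop; then draw the tin out by its T-handle, keeping it level, so that the whole tin stands on the wire rack beside the press, and let go. Leave the bowl, the jar and the biscuit box where they are.

Things in the scene. Friction and masses are not known exactly. Their poses are not given: they have to be found in the camera images.
- press: Fixed screw press: base plate 220 (x) x 156 (y) x 14 mm; columns 22 mm thick at x = +-85 mm; grey cross-beam 210 x 40 mm along x, 105 to 130 mm above the worktop, with a nut boss 38 mm wide up to 143 mm. Origin: centre of the base's underside, on the spindle's axis, at worktop level; z up. The tin is drawn out in the press's -y, where a fixed wire rack joins the base.
- rack_center (a point): Centre of the top of the wire rack fixed to the press, 188 mm from the spindle's axis in the press's -y. The rack is 165 mm wide (x), 220 mm long (y = -80 to -300 mm in the press frame), wires along y; its top is 12.5 mm above the worktop, 1.5 mm below the base plate's top, so the tin slides across.
- handwheel: Dark steel wheel on the spindle. Rim: round bar 14 mm thick, centre line 70 mm from the axis. Hub 36 mm wide, top 18 mm above the rim's mid-height. Three 12 mm spokes at 0, 120, 240 deg from its x axis. Origin: on the axis at rim mid-height, 170 mm above the worktop at spindle 0; z up. Stiff: 0.35 N m (5 N at the rim); stays where left; rises 36 mm per turn anticlockwise from above; hard stop at the top.
- spindle (a joint): Height (m) of the spindle with its platen and handwheel; grows 0.00573 per radian of anticlockwise turning. The round platen (92 mm wide) has its underside 42 mm above the worktop at 0. It starts between 0 and 0.009, inside the tin; the hard top stop is at 0.030, with the platen 10 mm above the tin's rim.
- tin: Loose square aluminium tin, open on top, 120 x 120 mm, 48 mm high, walls 3 mm, with a wooden board on its floor, 0.5 to 0.8 kg. Origin: centre of its underside; z up. It stands on the press base within a few mm of the spindle's axis, axes roughly as the press's; its T-handle points to its -y, beyond the press.
- tin_handle (a point): Grip point on the T-handle's shank, 135 mm from the tin's centre in the tin's -y, 51 mm above the worktop. The shank is a bar 16 mm wide (x), 14 mm high, along y from 60 to 165 mm from the tin's centre, over the rack; a cross-bar 70 mm (x) x 14 mm ends it at 172 mm. Free space on both sides.
- bowl: White bowl, 150 mm across, 65 mm high, bystander; origin at the centre of its underside.
- jar: Glass jar with wooden lid, 76 mm wide, 120 mm high, bystander; origin at the centre of its underside.
- biscuit_box: Round lidded metal biscuit box, 124 mm wide, 72 mm high, bystander; origin at the centre of its underside.

How it is judged:
By the outcome, as a careful person would: the job done as asked, in the order asked, and still so for the second after the job is handed in, with the robot touching nothing.
It also fails if it takes over 72 s, if anything falls off the work surface, if the arm or the gripper's body presses on something with over 40 N, if the wrist force passes 120 N, or if a joint passes its speed limit or range.

## Robot

A 6-joint arm with a two-finger parallel gripper is mounted at the origin on the work surface. World frame = base frame: x ahead of the robot, y to its left, z up, the work surface at z = 0. Lengths are in m, angles in rad, forces in N, time in s.
With the tool pointing down it reaches from about 0.35 to 0.975 m from the base axis. Payload 7.1 kg.
Tool frame: the origin (TCP) lies at the very end of the fingers, on their centre line; the grasp point (between the pads) lies 19 mm behind it; z points along the fingers, x is the direction in which the jaws open and shut, and the axes are right-handed (so a half turn about z gives the same grasp; the last joint's range is limited). The gripper opens to 88 mm and grips with 3 to 60 N. Pads are 20 mm wide; open, the fingers measure 115 mm over their backs; the gripper's body (75 mm by 178 mm) begins 61 mm behind the grasp point.
Start: joints at [1.259, 0.423, 1.63, -0, 1.089, -0.019], TCP at [0.18, 0.598, 0.223] pointing down, gripper open.
Joint ranges: [-3, 3], [-0.9, 2.11], [0.09, 2.58], [-1.31, 4.45], [0.11, 2.69], [-2.54, 2.54]. Speed limits (rad/s): [2.39, 2.39, 3.01, 3.14, 3.14, 3.14].

## Interface

Orientations are given as a unit quaternion [x, y, z, w].
In Python, from station import manip gives the robot as it stands.
- The arm moves only by the tool move_arm, never from a script. Its argument "plan" is a list of rows, each an object with "dr": the turn, a rotation vector about the tool's x, y, z in rad, a list of three; "linear": the shift along the tool's x, y, z in m, a list of three; "grip": the opening, from -1 (shut) to 1 (fully open). A call has 1 to 8 rows; each row shifts and turns the commanded pose from where the row before left it, along the tool's axes as they then stand; what a row does not reach is not made up. A row lasts 1/12 s, in which the tool goes at most 41.7 mm and 7.16 degrees, less where a joint would pass 70% of its speed; a pose out of reach is approached as far as the arm can. A call with a gripper value outside its range is refused whole. The fingers move at their own pace and stop on an object; "force" is the grip in N (left out, the last holds). Time passes only in rows, so rows that do not move let the fingers close. It gives the time, the measured TCP pose, the force and the opening at its end, in the units of the state.
- manip.sense(): the state, without advancing time (a new reading comes with each control period).
- manip.camera(name): name is "scene" or "side" or "wrist"; returns a dict with "frame" (384x512x3 uint8, red, green, blue), "z_map" (384x512 float32, m along the optical axis (not along the pixel's ray), 0 where there is no reading), "fx", "fy", "cx", "cy" (pixels), "k1" (the pictures are not rectified: a ray, as slopes to the right and down, at radius r is drawn at 1 + k1 r^2 times it, then the intrinsics apply), "position" and "attitude" of the camera in the world; the wrist camera has in their place "mount" (4x4, takes a point from camera to tool coordinates, whose origin is the TCP and whose axes are the tool frame's). Camera axes: x right, y up, looking along -z (the intrinsics and any distortion apply to the point x, -y, -z); pixel columns grow to the right and rows downward; lengths in m; the calibration is good to about 2 mm. A picture is of the moment at which its call begins: read the wrist's pose just before it.
- manip.sign_off(): hands the job in, once; it reports no verdict.
The state is a dict: "time": time; "joint_pos": joint angles; "dq": joint speeds; "joint_efforts": joint torques, N m; "tool_pos": TCP position; "tool_rot": TCP orientation; "ft_force": force on the tool from outside, world axes, zero at the start; "wrist_torque": the same for the moment, N m; "gripper_width": finger opening in m.
Only numpy, scipy, OpenCV 4.12 (cv2) and the standard library are available. Lean on these libraries where they do the work, as an engineer would, in place of code of your own. Each camera call takes 0.05 s, during which the arm holds its last target.

## Working session

There is one attempt and no reset: what is moved stays moved. The work goes in short steps, Python scripts to look and compute and a tool call to move; the robot and the scene stay as the last step left them, time stands still between calls to the robot, and variables do not carry over. Pictures are saved under pics/ and viewed, and the job is handed in when it is done.

Besides the shell and the picture viewer there is one more tool, called after "Request:" as a command line: name --argument value ..., lists and objects as JSON in quotes. move_arm: Moves the arm, as the interface text tells. Its arguments: {"type":"object","properties":{"plan":{"type":"array","items":{"type":"object","properties":{"dr":{"type":"array","items":{"type":"number"}},"linear":{"type":"array","items":{"type":"number"}},"grip":{"type":"number"}}}},"force":{"type":"number"}},"required":["plan"]}

```bash
mkdir -p pics; ls; python3 - <<'E'
from station import manip
import cv2,json
s=manip.sense();print({k:(v if not hasattr(v,'tolist') else v.tolist()) for k,v in s.items()})
for n in ["scene","side","wrist"]:
    c=manip.camera(n);cv2.imwrite(f"pics/{n}0.png",c["frame"][:,:,::-1]);print(n,{k:v for k,v in c.items() if k not in("frame","z_map")})
E
```

```text
pics
{'time': 0.0, 'joint_pos': [1.258984356193623, 0.4238410237339588, 1.6306899065635476, -6.611825689436792e-06, 1.0885897740057426, -0.01895180131728669], 'dq': [-0.0004771322038580535, 0.00022516035580041235, 1.3528873124046347e-05, 0.0006837811188670792, 0.0009162700638807345, 0.0013924557216968292], 'joint_efforts': [-0.0011363922385498881, -54.46142077445984, -27.367647886276245, 0.06424174876883626, 0.02265521208755672, -0.00018021046798821772], 'tool_pos': [0.18020990501921072, 0.5978747022219482, 0.2219016178718641], 'tool_rot': [0.8027104394816341, 0.5963684822356041, -0.0006201153096718111, 0.0004463185036960757], 'ft_force': [-0.6373083238027818, -0.779361867495242, -0.37864752917477873], 'wrist_torque': [0.006865369359718539, -0.0042848129888378664, 0.012825736109977556], 'gripper_width': 0.08829801849554753}
scene {'fx': 423.62902463865856, 'fy': 423.62902463865856, 'cx': 255.21214793975147, 'cy': 190.55649160809526, 'k1': -0.16141451388743078, 'position': array([0.67594087, 0.60343306, 1.12774246]), 'attitude': array([0.03015304, 0.26329374, 0.96012553, 0.08902906])}
side {'fx': 402.000510475841, 'fy': 402.000510475841, 'cx': 260.20389714867684, 'cy': 192.7962414672738, 'k1': -0.07254751614868259, 'position': array([ 0.28652448, -0.85543181,  0.993534  ]), 'attitude': array([ 0.39439691, -0.05636527, -0.1466201 ,  0.90541514])}
wrist {'fx': 340.99238755095075, 'fy': 340.99238755095075, 'cx': 255.94178376464953, 'cy': 197.64832766252553, 'k1': -0.050515917554715094, 'mount': array([[ 9.99998824e-01, -1.02689670e-03,  1.13922206e-03,
        -1.73419091e-03],
       [-6.49154640e-04, -9.56347488e-01, -2.92231178e-01,
        -8.06322722e-02],
       [ 1.38958339e-03,  2.92230095e-01, -9.56347029e-01,
        -1.61055503e-01],
       [ 0.00000000e+00,  0.00000000e+00,  0.00000000e+00,
         1.00000000e+00]])}
```

View pics/scene0.png

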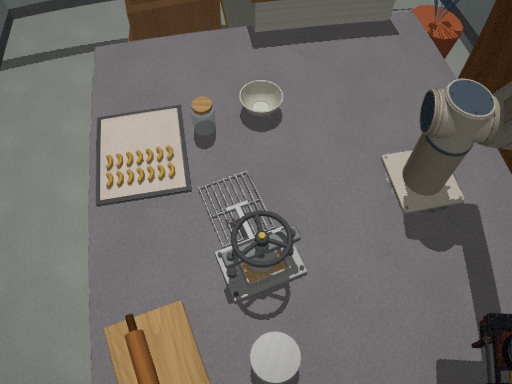

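View pics/side0.png

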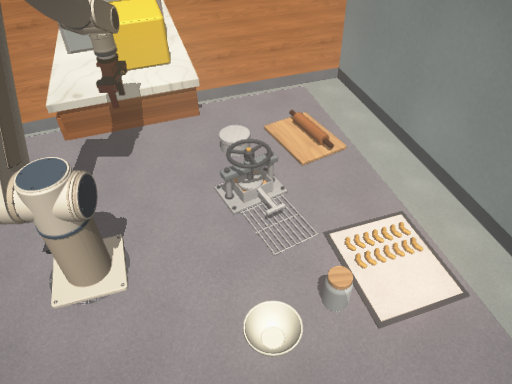

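View pics/wrist0.png

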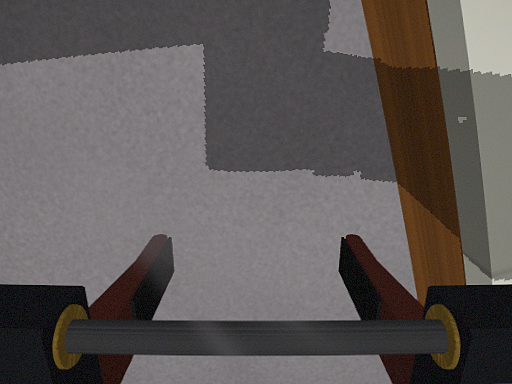

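The scene view shows the handwheel at about (262,238), with the T-handle pointing up to about (238,208) over the rack. The bowl is at (262,98), the jar at (203,115) and the biscuit box at (275,357). Next I'll measure.

```bash
cat > h.py <<'E'
import numpy as np, cv2
from scipy.spatial.transform import Rotation as R
from station import manip
def cloud(c,T=None):
    z=c["z_map"].astype(float);h,w=z.shape
    u,v=np.meshgrid(np.arange(w),np.arange(h))
    K=np.array([[c["fx"],0,c["cx"]],[0,c["fy"],c["cy"]],[0,0,1]])
    p=np.stack([u.ravel(),v.ravel()],1).astype(np.float64)[:,None]
    n=cv2.undistortPoints(p,K,np.array([c["k1"],0,0,0.]))[:,0]
    zz=z.ravel()
    P=np.stack([n[:,0]*zz,-n[:,1]*zz,-zz],1)
    if "position" in c: P=P@R.from_quat(c["attitude"]).as_matrix().T+c["position"]
    else: 
        M=T@c["mount"]; P=P@M[:3,:3].T+M[:3,3]
    return P.reshape(h,w,3), z>0
def tcp(s=None):
    s=s or manip.sense();T=np.eye(4);T[:3,:3]=R.from_quat(s["tool_rot"]).as_matrix();T[:3,3]=s["tool_pos"];return T
def proj(c,p):
    Rm=R.from_quat(c["attitude"]).as_matrix();q=Rm.T@(np.asarray(p)-c["position"])
    x,y=q[0]/-q[2],-q[1]/-q[2];r2=x*x+y*y;k=1+c["k1"]*r2
    return c["fx"]*x*k+c["cx"],c["fy"]*y*k+c["cy"]
E
python3 - <<'E'
from h import *
for n,box in(("scene",(190,160,320,330)),("side",(200,120,330,260))):
    c=manip.camera(n);P,m=cloud(c)
    x0,y0,x1,y1=box
    im=cv2.resize(c["frame"][y0:y1,x0:x1,::-1],None,fx=4.5 if n=="side" else 3.5,fy=4.5 if n=="side" else 3.5,interpolation=cv2.INTER_CUBIC)
    cv2.imwrite(f"pics/{n}1.png",im);print(im.shape)
    t=m&(np.abs(P[...,2])<.01);print("table z",np.median(P[t][:,2]))
    Q=P[y0:y1,x0:x1].reshape(-1,3)
    h,e=np.histogram(Q[:,2],bins=np.arange(-.01,.24,.005))
    print([(round(float(b),3),int(a)) for a,b in zip(h,e) if a>10])
    W=Q[(Q[:,2]>.155)&(Q[:,2]<.2)]
    def f(p): 
        return np.hypot(W[:,0]-p[0],W[:,1]-p[1])-.07
    from scipy.optimize import least_squares
    r=least_squares(f,[*np.median(W[:,:2],axis=0)],loss="soft_l1",f_scale=.003)
    d=np.abs(f(r.x))<.008
    print("wheel",r.x,d.sum(),len(W),"z med,95",np.median(W[d][:,2]),np.percentile(W[d][:,2],[50,90,97]))
    rr=np.hypot(W[:,0]-r.x[0],W[:,1]-r.x[1]);s=(rr>.028)&(rr<.056);a=np.degrees(np.arctan2(W[s,1]-r.x[1],W[s,0]-r.x[0]))
    print("spokes",np.histogram(a,bins=np.arange(-180,181,10)))
E
```

```text
(595, 455, 3)
table z 0.00034256674663835085
[(-0.01, 167), (-0.005, 7497), (0.0, 8035), (0.005, 634), (0.01, 1334), (0.015, 595), (0.02, 91), (0.025, 193), (0.03, 175), (0.035, 41), (0.04, 58), (0.045, 75), (0.05, 179), (0.055, 399), (0.06, 197), (0.065, 26), (0.11, 33), (0.115, 42), (0.12, 60), (0.125, 369), (0.13, 233), (0.135, 53), (0.14, 64), (0.16, 13), (0.165, 20), (0.17, 243), (0.175, 900), (0.18, 183), (0.185, 35), (0.19, 18)]
wheel [0.56972066 0.18486777] 971 1413 z med,95 0.17742644282406417 [0.17742644 0.18000608 0.18110165]
spokes (array([ 0,  0,  0,  0,  0,  0,  0,  0, 22, 25,  0,  0,  0,  0,  0,  0,  0,
        0,  0,  0, 20, 33,  1,  0,  0,  0,  0,  0,  0,  0,  0,  0, 30, 25,
        4,  0]), array([-180, -170, -160, -150, -140, -130, -120, -110, -100,  -90,  -80,
        -70,  -60,  -50,  -40,  -30,  -20,  -10,    0,   10,   20,   30,
         40,   50,   60,   70,   80,   90,  100,  110,  120,  130,  140,
        150,  160,  170,  180]))
(630, 585, 3)
table z 0.0013693113938837431
[(-0.005, 1893), (0.0, 8427), (0.005, 1311), (0.01, 844), (0.015, 1233), (0.02, 943), 
[... 218 characters left out ...]
 53), (0.115, 61), (0.12, 47), (0.125, 78), (0.13, 179), (0.135, 23), (0.14, 43), (0.145, 12), (0.165, 13), (0.17, 103), (0.175, 292), (0.18, 204), (0.185, 24), (0.19, 12)]
wheel [0.57245064 0.17838042] 438 655 z med,95 0.1790567138337551 [0.17905671 0.18213485 0.18354924]
spokes (array([ 0,  0,  0,  0,  0,  0,  0,  0, 10,  9,  0,  0,  0,  0,  0,  0,  0,
        0,  0,  0, 11, 11,  2,  0,  0,  0,  0,  0,  0,  0,  0,  0, 16, 14,
        0,  0]), array([-180, -170, -160, -150, -140, -130, -120, -110, -100,  -90,  -80,
        -70,  -60,  -50,  -40,  -30,  -20,  -10,    0,   10,   20,   30,
         40,   50,   60,   70,   80,   90,  100,  110,  120,  130,  140,
        150,  160,  170,  180]))
```

View pics/scene1.png

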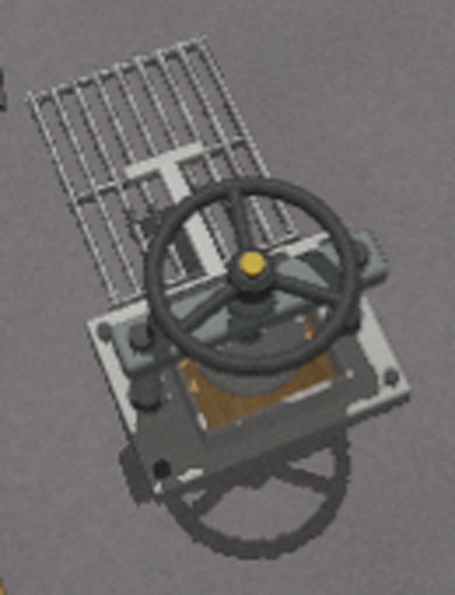

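View pics/side1.png

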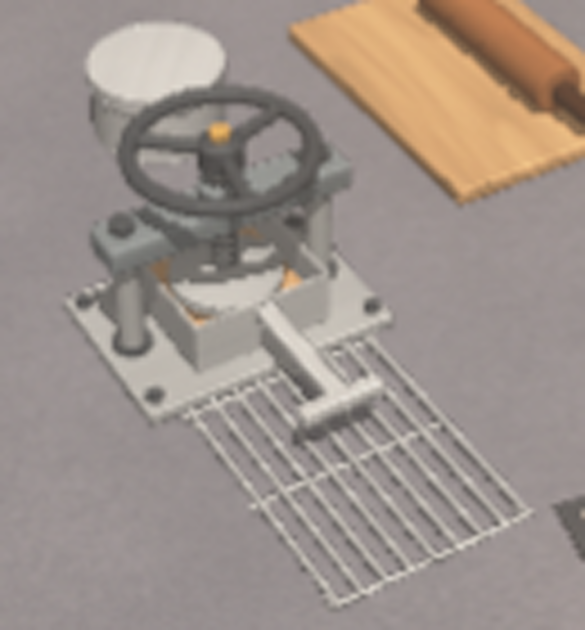

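```bash
python3 - <<'E'
from h import *
for n in("scene","side"):
    c=manip.camera(n);P,m=cloud(c)
    px={"scene":{"shankA":(244,221),"barmid":(237,208.5),"barL":(227,210),"barR":(246,203),"beamL":(223,259),"beamR":(299,236),"bowl":(262,100),"jar":(202,104),"box":(275,357),"rackTL":(199,187),"rackTR":(249,171)},
     "side":{"shankA":(266,198),"barmid":(275,209.5),"barL":(268,213),"barR":(283,206),"beamL":(224,174),"beamR":(276,158),"rackBL":(275,253),"rackBR":(317,234)}}[n]
    for k,(u,v) in px.items():
        print(n,k,P[int(round(v)),int(round(u))].round(4))
E
```

```text
scene shankA [0.604  0.1303 0.1731]
scene barmid [0.6079 0.0293 0.0593]
scene barL [0.6369 0.029  0.0563]
scene barR [0.5794 0.0166 0.057 ]
scene beamL [0.6711 0.2024 0.1247]
scene beamR [0.4679 0.1766 0.1276]
scene bowl [ 0.4461 -0.41    0.0099]
scene jar [ 0.6596 -0.329   0.119 ]
scene box [0.5874 0.4548 0.0719]
scene rackTL [ 0.7079 -0.0875  0.0156]
scene rackTR [ 5.444e-01 -1.278e-01 -2.000e-04]
side shankA [0.595  0.0689 0.0593]
side barmid [0.607  0.0121 0.0526]
side barL [0.5796 0.003  0.0564]
side barR [0.6379 0.0203 0.0534]
side beamL [0.4763 0.1517 0.1312]
side beamR [0.671  0.184  0.1246]
side rackBL [ 0.5575 -0.1282  0.0154]
side rackBR [ 0.7135 -0.0945  0.0096]
```

Request:
move_arm --plan '[{"dr": [0,0,0.12],"linear": [0,0,-0.015],"grip": -1},{"dr": [0,0,0.12],"linear": [0,0,-0.015],"grip": -1},{"dr": [0,0,0.12],"linear": [0,0,-0.015],"grip": -1},{"dr": [0,0,0.12],"linear": [0,0,-0.015],"grip": -1},{"dr": [0,0,0.12],"linear": [0,0,-0.015],"grip": -1},{"dr": [0,0,0.12],"linear": [0,0,-0.015],"grip": -1},{"dr": [0,0,0.12],"linear": [0,0,-0.015],"grip": -1},{"dr": [0,0,0.12],"linear": [0,0,-0.015],"grip": -1}]' --force 30

```text
time: 1.02
tool_pos: [0.1803, 0.5983, 0.3434]
tool_rot: [0.988, 0.155, -0.0, 0.0]
ft_force: [0.5, -0.4, -0.5]
gripper_width: 0.0379
```

```bash
cat >> h.py <<'E'
def totool(target):
    T=tcp();return (T[:3,:3].T@(np.asarray(target)-T[:3,3])).round(4)
E
python3 - <<'E'
from h import *
T=tcp();print(T.round(3),totool([.55,.19,.36]))
E
```

```text
[[ 0.952  0.307 -0.     0.18 ]
 [ 0.307 -0.952 -0.     0.598]
 [-0.     0.    -1.     0.343]
 [ 0.     0.     0.     1.   ]] [ 0.2265  0.502  -0.0166]
```

Request:
move_arm --plan '[{"linear": [0.014,0.031,-0.001],"grip": -1},{"linear": [0.014,0.031,-0.001],"grip": -1},{"linear": [0.014,0.031,-0.001],"grip": -1},{"linear": [0.014,0.031,-0.001],"grip": -1},{"linear": [0.014,0.031,-0.001],"grip": -1},{"linear": [0.014,0.031,-0.001],"grip": -1},{"linear": [0.014,0.031,-0.001],"grip": -1},{"linear": [0.014,0.031,-0.001],"grip": -1}]'

```text
validation failed for argument at $.pl...
```

Request:
move_arm --plan '[{"linear": [0.014,0.031,-0.001],"grip": -1},{"linear": [0.014,0.031,-0.001],"grip": -1},{"linear": [0.014,0.031,-0.001],"grip": -1},{"linear": [0.014,0.031,-0.001],"grip": -1},{"linear": [0.014,0.031,-0.001],"grip": -1},{"linear": [0.014,0.031,-0.001],"grip": -1},{"linear": [0.014,0.031,-0.001],"grip": -1},{"linear": [0,0,0],"dr": [0,0,0.08],"grip": -1}]'

```text
validation failed for argument at $.pl...
```

```bash
python3 - <<'E'
from h import *
s=manip.sense();T=tcp(s);c=manip.camera("wrist");print(T.round(3),s["gripper_width"])
P,m=cloud(c,T);cv2.imwrite("pics/w1.png",c["frame"][:,:,::-1]);np.save("w1.npy",P)
W=P[m&(P[...,2]>.155)&(P[...,2]<.2)&(np.hypot(P[...,0]-.57,P[...,1]-.18)<.1)]
from scipy.optimize import least_squares
r=least_squares(lambda p:np.hypot(W[:,0]-p[0],W[:,1]-p[1])-.07,[.57,.18],loss="cauchy",f_scale=.002)
d=np.abs(np.hypot(*(W[:,:2]-r.x).T)-.07)<.004
print(r.x,len(W),d.sum(),np.percentile(W[d][:,2],[5,50,95]))
rr=np.hypot(*(W[:,:2]-r.x).T);s=(rr>.03)&(rr<.056);a=np.degrees(np.arctan2(W[s,1]-r.x[1],W[s,0]-r.x[0]))
for k in(30,150,-90):print(k,np.median(a[np.abs(a-k)<25]))
E
```

```text
[[ 0.952  0.307 -0.     0.18 ]
 [ 0.307 -0.952 -0.     0.598]
 [-0.     0.    -1.     0.343]
 [ 0.     0.     0.     1.   ]] 0.037879514040319716Traceback (most recent call last):
  File "<stdin>", line 8, in <module>
    return _quantile_unchecked(
        a, q, axis, out, overwrite_input, method, keepdims, weights)
    return _ureduce(a,
                    func=_quantile_ureduce_func,
    ...<5 lines>...
                    overwrite_input=overwrite_input,
                    method=method)
    r = func(a, **kwargs)
    result = _quantile(arr,
                       quantiles=q,
    ...<2 lines>...
                       out=out,
                       weights=wgt)
    slices_having_nans = np.isnan(arr[-1, ...])
                                  ~~~^^^^^^^^^
IndexError: index -1 is out of bounds for axis 0 with size 0
```

View pics/w1.png

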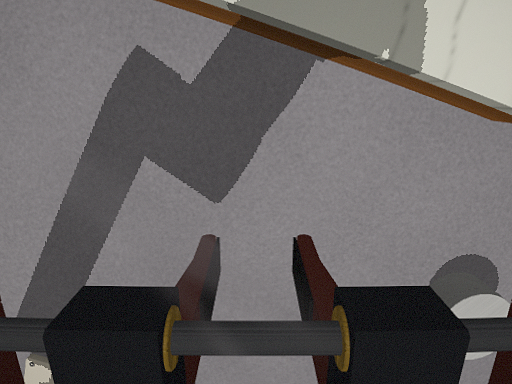

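The move calls were refused because every row needs "dr" as well, so the arm hasn't moved. I'll resend them in full.

Request:
move_arm --plan '[{"dr": [0,0,0.01],"linear": [0.014,0.031,-0.001],"grip": -1},{"dr": [0,0,0.01],"linear": [0.014,0.031,-0.001],"grip": -1},{"dr": [0,0,0.01],"linear": [0.014,0.031,-0.001],"grip": -1},{"dr": [0,0,0.01],"linear": [0.014,0.031,-0.001],"grip": -1},{"dr": [0,0,0.01],"linear": [0.014,0.031,-0.001],"grip": -1},{"dr": [0,0,0.01],"linear": [0.014,0.031,-0.001],"grip": -1},{"dr": [0,0,0.01],"linear": [0.014,0.031,-0.001],"grip": -1},{"dr": [0,0,0.01],"linear": [0.014,0.031,-0.001],"grip": -1}]'

```text
time: 1.73
tool_pos: [0.3578, 0.3901, 0.3503]
tool_rot: [0.993, 0.12, -0.0, 0.0]
ft_force: [0.6, 0.9, -0.1]
gripper_width: 0.0004
```

```bash
python3 - <<'E'
from h import *
T=tcp();print(T.round(3),totool([.55,.19,.36]))
E
```

```text
[[ 0.971  0.238 -0.     0.358]
 [ 0.238 -0.971 -0.     0.39 ]
 [-0.     0.    -1.     0.35 ]
 [ 0.     0.     0.     1.   ]] [ 0.1389  0.2402 -0.0097]
```

Request:
move_arm --plan '[{"dr": [0,0,0],"linear": [0.018,0.03,-0.001],"grip": -1},{"dr": [0,0,0],"linear": [0.018,0.03,-0.001],"grip": -1},{"dr": [0,0,0],"linear": [0.018,0.03,-0.001],"grip": -1},{"dr": [0,0,0],"linear": [0.018,0.03,-0.001],"grip": -1},{"dr": [0,0,0],"linear": [0.018,0.03,-0.001],"grip": -1},{"dr": [0,0,0],"linear": [0.018,0.03,-0.001],"grip": -1},{"dr": [0,0,0],"linear": [0.018,0.03,-0.001],"grip": -1},{"dr": [0,0,0],"linear": [0.012,0.025,-0.001],"grip": -1}]'

```text
time: 2.4
tool_pos: [0.5482, 0.1938, 0.3582]
tool_rot: [0.993, 0.12, 0.0, 0.0]
ft_force: [-0.1, -0.5, -0.7]
gripper_width: 0.0003
```

Request:
move_arm --plan '[{"dr": [0,0,0],"linear": [0,0,0],"grip": -1},{"dr": [0,0,0],"linear": [0,0,0],"grip": -1}]'

```text
time: 2.57
tool_pos: [0.5471, 0.1947, 0.3579]
tool_rot: [0.993, 0.118, -0.0, -0.0]
ft_force: [-0.0, -0.1, -0.5]
gripper_width: 0.0001
```

```bash
cat > wh.py <<'E'
from h import *
from scipy.optimize import least_squares
import sys
s=manip.sense();T=tcp(s);c=manip.camera("wrist");print(T.round(4),s["gripper_width"])
P,m=cloud(c,T);cv2.imwrite(f"pics/{sys.argv[1]}.png",c["frame"][:,:,::-1])
W=P[m&(P[...,2]>.155)&(P[...,2]<.22)&(np.hypot(P[...,0]-.57,P[...,1]-.18)<.1)]
r=least_squares(lambda p:np.hypot(W[:,0]-p[0],W[:,1]-p[1])-.07,[.57,.18],loss="cauchy",f_scale=.002)
d=np.abs(np.hypot(*(W[:,:2]-r.x).T)-.07)<.004
print(r.x,len(W),d.sum(),np.percentile(W[d][:,2],[5,50,95]))
rr=np.hypot(*(W[:,:2]-r.x).T);q=(rr>.03)&(rr<.056);a=np.degrees(np.arctan2(W[q,1]-r.x[1],W[q,0]-r.x[0]))
print(np.array([np.exp(3j*np.radians(a)).mean()]).view(float), "phase",np.degrees(np.angle(np.exp(3j*np.radians(a)).mean()))/3)
h,e=np.histogram(a,bins=np.arange(-180,181,10));print([(int(b),int(n)) for n,b in zip(h,e) if n])
E
python3 wh.py w2
```

```text
[[ 9.720e-01  2.352e-01 -9.000e-04  5.471e-01]
 [ 2.352e-01 -9.720e-01 -1.000e-04  1.947e-01]
 [-9.000e-04 -2.000e-04 -1.000e+00  3.579e-01]
 [ 0.000e+00  0.000e+00  0.000e+00  1.000e+00]] 6.036850043847727e-05
[0.56924234 0.18122616] 7154 2885 [0.17537478 0.17731186 0.17867632]
[-0.02003598  0.96871086] phase 30.394962502433497
[(-100, 104), (-90, 96), (-80, 4), (10, 3), (20, 130), (30, 154), (140, 141), (150, 147), (160, 5)]
```

View pics/w2.png

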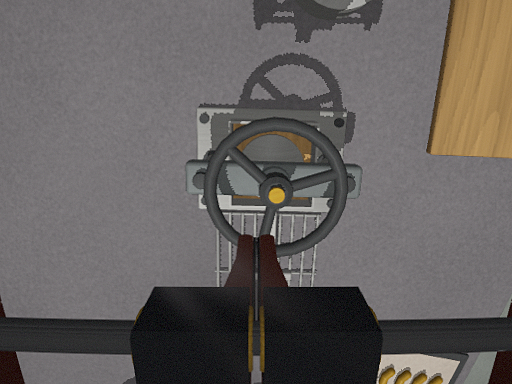

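Wheel centre is about (0.569, 0.181) with the rim's mid-height near 0.171. Spokes are at 30, 150 and 270 degrees. I'll put the closed fingers into the gap at -30 degrees, r 42 mm, and push the 30-degree spoke round.

```bash
python3 - <<'E'
from h import *
print(totool([.6056,.1602,.25]))
T=tcp();C=np.array([.5692,.1812])
pz=.157
def p(th): return np.array([C[0]+.042*np.cos(np.radians(th)),C[1]+.042*np.sin(np.radians(th))])
for k in range(0,54):
    d=p(-30+6*(k+1))-p(-30+6*k);l=T[:2,:2].T@d
    if k%4==0:print()
    print(k,(l*1e3).round(1),end=" ")
E
```

```text
[0.0493 0.0483 0.108 ]

0 [ 2.9 -3.3] 1 [ 2.5 -3.6] 2 [ 2.1 -3.9] 3 [ 1.7 -4.1] 
4 [ 1.3 -4.2] 5 [ 0.8 -4.3] 6 [ 0.4 -4.4] 7 [-0.1 -4.4] 
8 [-0.6 -4.4] 9 [-1.  -4.3] 10 [-1.5 -4.1] 11 [-1.9 -4. ] 
12 [-2.3 -3.8] 13 [-2.7 -3.5] 14 [-3.  -3.2] 15 [-3.3 -2.9] 
16 [-3.6 -2.5] 17 [-3.9 -2.1] 18 [-4.1 -1.7] 19 [-4.2 -1.3] 
20 [-4.3 -0.8] 21 [-4.4 -0.4] 22 [-4.4  0.1] 23 [-4.4  0.6] 
24 [-4.3  1. ] 25 [-4.1  1.5] 26 [-4.   1.9] 27 [-3.8  2.3] 
28 [-3.5  2.7] 29 [-3.2  3. ] 30 [-2.9  3.3] 31 [-2.5  3.6] 
32 [-2.1  3.9] 33 [-1.7  4.1] 34 [-1.3  4.2] 35 [-0.8  4.3] 
36 [-0.4  4.4] 37 [0.1 4.4] 38 [0.6 4.4] 39 [1.  4.3] 
40 [1.5 4.1] 41 [1.9 4. ] 42 [2.3 3.8] 43 [2.7 3.5] 
44 [3.  3.2] 45 [3.3 2.9] 46 [3.6 2.5] 47 [3.9 2.1] 
48 [4.1 1.7] 49 [4.2 1.3] 50 [4.3 0.8] 51 [4.4 0.4] 
52 [ 4.4 -0.1] 53 [ 4.4 -0.6]
```

Request:
move_arm --plan '[{"dr": [0,0,0],"linear": [0.012,0.012,0.02],"grip": -1},{"dr": [0,0,0],"linear": [0.012,0.012,0.025],"grip": -1},{"dr": [0,0,0],"linear": [0.0125,0.012,0.025],"grip": -1},{"dr": [0,0,0],"linear": [0.0125,0.012,0.025],"grip": -1},{"dr": [0,0,0],"linear": [0,0,0.013],"grip": -1},{"dr": [0,0,0],"linear": [0,0,0.0],"grip": -1},{"dr": [0,0,0],"linear": [0,0,0],"grip": -1}]'

```text
time: 3.2
tool_pos: [0.6043, 0.1617, 0.2504]
tool_rot: [0.993, 0.119, -0.001, -0.0]
ft_force: [-0.2, -0.6, 1.0]
gripper_width: 0.0006
```

```bash
python3 wh.py w3; python3 -c "
from h import *
print(totool([.6056,.1602,.157]))"
```

```text
[[ 9.714e-01  2.373e-01 -1.900e-03  6.043e-01]
 [ 2.373e-01 -9.714e-01 -1.000e-04  1.617e-01]
 [-1.800e-03 -4.000e-04 -1.000e+00  2.504e-01]
 [ 0.000e+00  0.000e+00  0.000e+00  1.000e+00]] 0.0006393294817216288
[0.57123609 0.18092651] 16352 6464 [0.17574365 0.17747168 0.17873675]
[-0.03341568  0.96953114] phase 30.65798812733091
[(-110, 4), (-100, 245), (-90, 247), (10, 2), (20, 247), (30, 380), (40, 10), (140, 323), (150, 339), (160, 9)]
[0.0001 0.0018 0.0946]
```

View pics/w3.png

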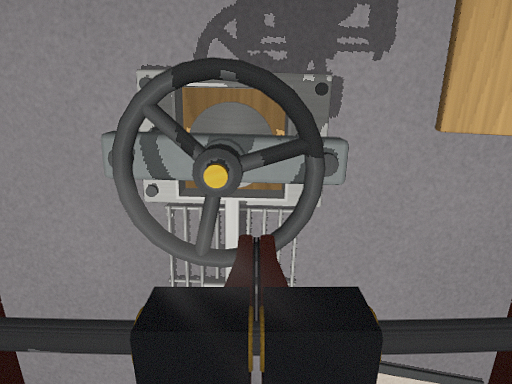

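The fingers are above the lower right gap, near (257,240), and the spokes are clear of them. Going down.

Request:
move_arm --plan '[{"dr": [0,0,0],"linear": [0,0.0015,0.02],"grip": -1},{"dr": [0,0,0],"linear": [0,0,0.02],"grip": -1},{"dr": [0,0,0],"linear": [0,0,0.018],"grip": -1},{"dr": [0,0,0],"linear": [0,0,0.018],"grip": -1},{"dr": [0,0,0],"linear": [0,0,0.018],"grip": -1},{"dr": [0,0,0],"linear": [0,0,0],"grip": -1}]'

```text
time: 3.75
tool_pos: [0.6042, 0.1598, 0.1554]
tool_rot: [0.993, 0.119, -0.001, 0.0]
ft_force: [-0.4, -0.6, 0.3]
gripper_width: 0.0006
```

```bash
python3 wh.py w4
```

```text
[[ 9.715e-01  2.370e-01 -2.600e-03  6.042e-01]
 [ 2.370e-01 -9.715e-01 -5.000e-04  1.598e-01]
 [-2.700e-03 -1.000e-04 -1.000e+00  1.554e-01]
 [ 0.000e+00  0.000e+00  0.000e+00  1.000e+00]] 0.0005746510009497643
[0.57238996 0.17943677] 40134 14158 [0.17560372 0.17740111 0.17862897]
[0.12233321 0.4250386 ] phase 24.64776568821327
[(-110, 41), (-100, 141), (-90, 110), (-50, 20), (-40, 65), (-30, 517), (-20, 1043), (20, 332), (30, 1129), (40, 199), (130, 5), (140, 1102), (150, 692), (160, 3)]
```

View pics/w4.png

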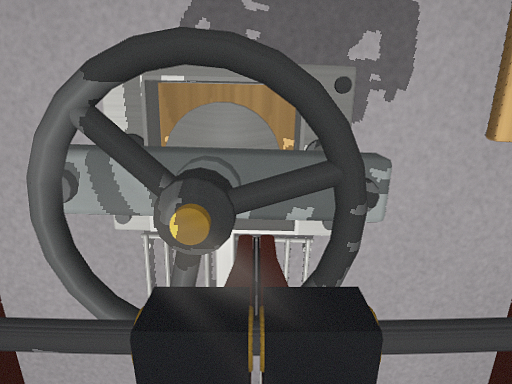

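The fingers are inside the ring and the force is about zero. Starting the sweep.

Request:
move_arm --plan '[{"dr": [0,0,0],"linear": [0.0029,-0.0033,0],"grip": -1},{"dr": [0,0,0],"linear": [0.0025,-0.0036,0],"grip": -1},{"dr": [0,0,0],"linear": [0.0021,-0.0039,0],"grip": -1},{"dr": [0,0,0],"linear": [0.0017,-0.0041,0],"grip": -1},{"dr": [0,0,0],"linear": [0.0013,-0.0042,0],"grip": -1},{"dr": [0,0,0],"linear": [0.0008,-0.0043,0],"grip": -1},{"dr": [0,0,0],"linear": [0.0004,-0.0044,-0.0003],"grip": -1},{"dr": [0,0,0],"linear": [-0.0001,-0.0044,-0.0005],"grip": -1}]'

```text
time: 4.47
tool_pos: [0.6101, 0.1904, 0.1579]
tool_rot: [0.993, 0.119, -0.0, 0.003]
ft_force: [2.7, -16.3, 4.2]
gripper_width: 0.0008
```

Request:
move_arm --plan '[{"dr": [0,0,0],"linear": [-0.0006,-0.0044,-0.0006],"grip": -1},{"dr": [0,0,0],"linear": [-0.001,-0.0043,-0.0006],"grip": -1},{"dr": [0,0,0],"linear": [-0.0015,-0.0041,-0.0006],"grip": -1},{"dr": [0,0,0],"linear": [-0.0019,-0.004,-0.0006],"grip": -1}]'

```text
time: 4.8
tool_pos: [0.6027, 0.2061, 0.1605]
tool_rot: [0.993, 0.119, 0.002, 0.002]
ft_force: [7.7, -12.4, -0.3]
gripper_width: 0.0003
```

```bash
python3 wh.py w5; python3 -c "
from h import *
s=manip.sense();d=s['tool_pos'][:2]-np.array([.57,.181]) if hasattr(s['tool_pos'],'shape') else np.array(s['tool_pos'][:2])-[.57,.181]
print(np.hypot(*d),np.degrees(np.arctan2(d[1],d[0])),s['ft_force'])"
```

```text
[[ 0.9717  0.2363  0.0037  0.6027]
 [ 0.2363 -0.9717 -0.0038  0.2061]
 [ 0.0027  0.0045 -1.      0.1605]
 [ 0.      0.      0.      1.    ]] 0.00025270662494158514
[0.57313215 0.18107863] 24556 9615 [0.17789177 0.1807738  0.18205327]
[-0.8916799   0.03259264] phase 59.30221971279636
[(-180, 856), (-170, 82), (20, 17), (30, 32), (40, 934), (50, 1342), (60, 961), (70, 669), (80, 1), (170, 415)]
0.04168393864183484 38.813229495879604 [ 5.9433718  -7.21632354 -0.87719434]
```

View pics/w5.png

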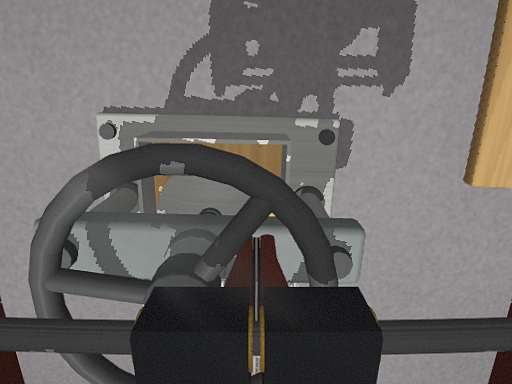

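The spoke has moved to about 62 degrees and the wheel has risen 3 mm. Continuing.

Request:
move_arm --plan '[{"dr": [0,0,0],"linear": [-0.0023,-0.0038,-0.0006],"grip": -1},{"dr": [0,0,0],"linear": [-0.0027,-0.0035,-0.0006],"grip": -1},{"dr": [0,0,0],"linear": [-0.003,-0.0032,-0.0006],"grip": -1},{"dr": [0,0,0],"linear": [-0.0033,-0.0029,-0.0006],"grip": -1},{"dr": [0,0,0],"linear": [-0.0036,-0.0025,-0.0006],"grip": -1},{"dr": [0,0,0],"linear": [-0.0039,-0.0021,-0.0006],"grip": -1},{"dr": [0,0,0],"linear": [-0.0041,-0.0017,-0.0006],"grip": -1},{"dr": [0,0,0],"linear": [-0.0042,-0.0013,-0.0006],"grip": -1}]'

```text
time: 5.52
tool_pos: [0.5739, 0.2225, 0.1663]
tool_rot: [0.993, 0.119, 0.005, 0.0]
ft_force: [15.3, -2.6, -2.9]
gripper_width: 0.0004
```

```bash
cat > st.py <<'E'
from h import *
s=manip.sense();d=np.array(s['tool_pos'][:2])-[.57,.181]
print(np.hypot(*d),np.degrees(np.arctan2(d[1],d[0])),s['tool_pos'][2],np.round(s['ft_force'],1))
T=tcp(s);print("tilt",T[:3,2].round(3))
C=np.array([.57,.181]);r=.042
th=np.degrees(np.arctan2(d[1],d[0]))
p=lambda t:C+r*np.array([np.cos(np.radians(t)),np.sin(np.radians(t))])
print("to circle",(T[:2,:2].T@(p(th)-np.array(s['tool_pos'][:2]))*1e3).round(1))
print([tuple((T[:2,:2].T@(p(th+6*k+6)-p(th+6*k))*1e3).round(1)) for k in range(8)])
E
python3 st.py
```

```text
0.04167683768322765 84.57811653699993 0.1662514778519951 [15.3 -2.6 -2.9]
tilt [ 0.01   0.001 -1.   ]
to circle [ 0.1 -0.3]
[(np.float64(-4.2), np.float64(-1.2)), (np.float64(-4.3), np.float64(-0.8)), (np.float64(-4.4), np.float64(-0.3)), (np.float64(-4.4), np.float64(0.1)), (np.float64(-4.4), np.float64(0.6)), (np.float64(-4.3), np.float64(1.1)), (np.float64(-4.1), np.float64(1.5)), (np.float64(-4.0), np.float64(1.9))]
```

Request:
move_arm --plan '[{"dr": [0,0,0],"linear": [-0.0043,-0.0008,-0.0005],"grip": -1},{"dr": [0,0,0],"linear": [-0.0044,-0.0004,-0.0005],"grip": -1},{"dr": [0,0,0],"linear": [-0.0044,0.0001,-0.0005],"grip": -1},{"dr": [0,0,0],"linear": [-0.0044,0.0006,-0.0006],"grip": -1},{"dr": [0,0,0],"linear": [-0.0043,0.001,-0.0006],"grip": -1},{"dr": [0,0,0],"linear": [-0.0041,0.0015,-0.0006],"grip": -1},{"dr": [0,0,0],"linear": [-0.004,0.0019,-0.0006],"grip": -1},{"dr": [0,0,0],"linear": [-0.0038,0.0023,-0.0006],"grip": -1}]'

```text
time: 6.18
tool_pos: [0.5435, 0.2112, 0.1717]
tool_rot: [0.993, 0.119, 0.006, -0.002]
ft_force: [12.0, 8.7, -0.0]
gripper_width: 0.0006
```

```bash
python3 st.py
```

```text
0.04018169016193869 131.205198742262 0.1717448158902022 [12.   8.7 -0. ]
tilt [ 0.012  0.006 -1.   ]
to circle [-0.8 -1.6]
[(np.float64(-3.8), np.float64(2.2)), (np.float64(-3.5), np.float64(2.6)), (np.float64(-3.2), np.float64(3.0)), (np.float64(-2.9), np.float64(3.3)), (np.float64(-2.5), np.float64(3.6)), (np.float64(-2.2), np.float64(3.8)), (np.float64(-1.7), np.float64(4.0)), (np.float64(-1.3), np.float64(4.2))]
```

Request:
move_arm --plan '[{"dr": [0,0,0],"linear": [-0.0038,0.0023,-0.0005],"grip": -1},{"dr": [0,0,0],"linear": [-0.0035,0.0027,-0.0006],"grip": -1},{"dr": [0,0,0],"linear": [-0.0032,0.003,-0.0006],"grip": -1},{"dr": [0,0,0],"linear": [-0.0029,0.0033,-0.0006],"grip": -1},{"dr": [0,0,0],"linear": [-0.0025,0.0036,-0.0006],"grip": -1},{"dr": [0,0,0],"linear": [-0.0021,0.0039,-0.0006],"grip": -1},{"dr": [0,0,0],"linear": [-0.0017,0.0041,-0.0006],"grip": -1},{"dr": [0,0,0],"linear": [-0.0013,0.0042,-0.0006],"grip": -1}]'

```text
time: 6.85
tool_pos: [0.5267, 0.1805, 0.1755]
tool_rot: [0.993, 0.119, 0.003, -0.003]
ft_force: [3.0, 14.4, 1.8]
gripper_width: 0.001
```

```bash
python3 st.py; python3 wh.py w6
```

```text
0.04327461044927924 -179.39427435455266 0.17553633255209605 [ 3.  14.4  1.8]
tilt [ 0.006  0.006 -1.   ]
to circle [1.2 0.3]
[(np.float64(-0.8), np.float64(4.3)), (np.float64(-0.3), np.float64(4.4)), (np.float64(0.2), np.float64(4.4)), (np.float64(0.6), np.float64(4.4)), (np.float64(1.1), np.float64(4.3)), (np.float64(1.5), np.float64(4.1)), (np.float64(1.9), np.float64(4.0)), (np.float64(2.3), np.float64(3.7))]
[[ 0.9719  0.2355  0.0063  0.5267]
 [ 0.2355 -0.9719  0.006   0.1805]
 [ 0.0075 -0.0044 -1.      0.1755]
 [ 0.      0.      0.      1.    ]] 0.000979420060791701
[0.56754616 0.17956633] 25388 10480 [0.19157206 0.19466805 0.19598307]
[-0.55955432 -0.08358552] phase -57.16801665665269
[(-180, 32), (-170, 17), (-160, 27), (-150, 2), (-40, 48), (-30, 21), (-20, 6), (70, 299), (80, 1172), (90, 50), (150, 9), (160, 1479), (170, 538)]
```

View pics/w6.png

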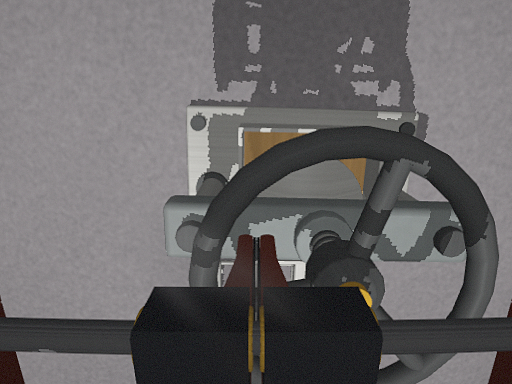

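The wheel has now risen about 17.5 mm, with roughly 110 degrees left to turn.

Request:
move_arm --plan '[{"dr": [0,0,0],"linear": [-0.0007,0.0043,-0.0006],"grip": -1},{"dr": [0,0,0],"linear": [-0.0002,0.0044,-0.0006],"grip": -1},{"dr": [0,0,0],"linear": [0.0003,0.0044,-0.0006],"grip": -1},{"dr": [0,0,0],"linear": [0.0007,0.0044,-0.0006],"grip": -1},{"dr": [0,0,0],"linear": [0.0011,0.0043,-0.0006],"grip": -1},{"dr": [0,0,0],"linear": [0.0016,0.0041,-0.0006],"grip": -1},{"dr": [0,0,0],"linear": [0.0019,0.004,-0.0006],"grip": -1},{"dr": [0,0,0],"linear": [0.0023,0.0038,-0.0006],"grip": -1}]'

```text
time: 7.57
tool_pos: [0.5375, 0.148, 0.1788]
tool_rot: [0.993, 0.119, -0.001, -0.002]
ft_force: [-5.5, 9.3, 3.4]
gripper_width: 0.0005
```

```bash
python3 st.py
```

```text
0.046278748331274225 -134.54899178285993 0.1788055718081544 [-5.5  9.3  3.4]
tilt [-0.003  0.003 -1.   ]
to circle [ 3.6 -2.3]
[(np.float64(2.5), np.float64(3.6)), (np.float64(2.9), np.float64(3.3)), (np.float64(3.2), np.float64(3.0)), (np.float64(3.5), np.float64(2.7)), (np.float64(3.8), np.float64(2.3)), (np.float64(4.0), np.float64(1.9)), (np.float64(4.2), np.float64(1.4)), (np.float64(4.3), np.float64(1.0))]
```

Request:
move_arm --plan '[{"dr": [0,0,0],"linear": [0.0032,0.0031,-0.0006],"grip": -1},{"dr": [0,0,0],"linear": [0.0036,0.0028,-0.0006],"grip": -1},{"dr": [0,0,0],"linear": [0.0039,0.0025,-0.0006],"grip": -1},{"dr": [0,0,0],"linear": [0.0042,0.0022,-0.0006],"grip": -1},{"dr": [0,0,0],"linear": [0.0043,0.0019,-0.0006],"grip": -1}]'

```text
time: 7.98
tool_pos: [0.5579, 0.1396, 0.1813]
tool_rot: [0.993, 0.119, -0.003, -0.001]
ft_force: [-9.7, 5.8, 3.6]
gripper_width: 0.0005
```

```bash
python3 st.py;python3 wh.py w7
```

```text
0.04318475371666979 -106.32279607353867 0.18125108588679492 [-9.7  5.8  3.6]
tilt [-0.006  0.001 -1.   ]
to circle [ 0.6 -1. ]
[(np.float64(3.9), np.float64(2.0)), (np.float64(4.1), np.float64(1.6)), (np.float64(4.2), np.float64(1.1)), (np.float64(4.3), np.float64(0.7)), (np.float64(4.4), np.float64(0.2)), (np.float64(4.4), np.float64(-0.2)), (np.float64(4.3), np.float64(-0.7)), (np.float64(4.2), np.float64(-1.1))]
[[ 0.9718  0.2356 -0.0059  0.5579]
 [ 0.2356 -0.9718  0.0011  0.1396]
 [-0.0055 -0.0025 -1.      0.1813]
 [ 0.      0.      0.      1.    ]] 0.0005441494189494585
[0.5694428  0.17869865] 41323 15139 [0.20008355 0.20171291 0.20291168]
[0.09115146 0.73410668] phase 27.640669978223873
[(-130, 562), (-120, 625), (-110, 194), (-100, 90), (-90, 311), (-80, 126), (20, 131), (30, 1064), (40, 492), (130, 3), (140, 806), (150, 959), (160, 19)]
```

View pics/w7.png

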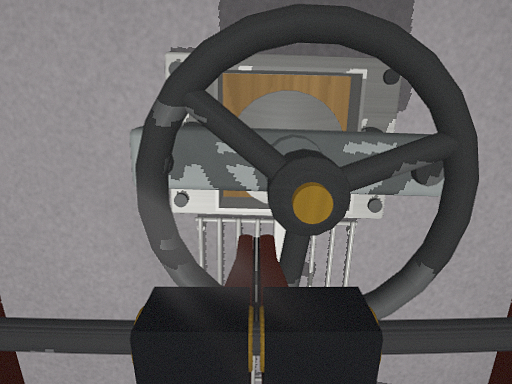

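The wheel is up 24.4 mm, with about 40 degrees left. From here I'll use shorter calls and watch the force.

Request:
move_arm --plan '[{"dr": [0,0,0],"linear": [0.0039,0.0019,-0.0008],"grip": -1},{"dr": [0,0,0],"linear": [0.0041,0.0015,-0.0008],"grip": -1},{"dr": [0,0,0],"linear": [0.0042,0.001,-0.0007],"grip": -1}]'

```text
time: 8.28
tool_pos: [0.5691, 0.1376, 0.1827]
tool_rot: [0.993, 0.119, -0.005, -0.001]
ft_force: [-14.7, 3.0, 3.7]
gripper_width: 0.0008
```

Request:
move_arm --plan '[{"dr": [0,0,0],"linear": [0.0032,0.0006,-0.0006],"grip": -1},{"dr": [0,0,0],"linear": [0.0033,0.0002,-0.0006],"grip": -1}]'

```text
time: 8.45
tool_pos: [0.5746, 0.1381, 0.1835]
tool_rot: [0.993, 0.119, -0.006, -0.0]
ft_force: [-14.8, -0.2, 1.7]
gripper_width: 0.0007
```

```bash
python3 st.py;python3 wh.py w8
```

```text
0.043144959791155506 -83.85697285690398 0.18354231486770994 [-14.8  -0.2   1.7]
tilt [-0.012 -0.001 -1.   ]
to circle [ 0.1 -1.1]
[(np.float64(4.4), np.float64(0.3)), (np.float64(4.4), np.float64(-0.1)), (np.float64(4.4), np.float64(-0.6)), (np.float64(4.3), np.float64(-1.0)), (np.float64(4.1), np.float64(-1.5)), (np.float64(4.0), np.float64(-1.9)), (np.float64(3.7), np.float64(-2.3)), (np.float64(3.5), np.float64(-2.7))]
[[ 9.717e-01  2.361e-01 -1.200e-02  5.746e-01]
 [ 2.361e-01 -9.717e-01 -8.000e-04  1.381e-01]
 [-1.190e-02 -2.100e-03 -9.999e-01  1.835e-01]
 [ 0.000e+00  0.000e+00  0.000e+00  1.000e+00]] 0.0006556368910466438
[0.5707052  0.17804663] 41415 15297 [0.20236818 0.20402361 0.20523517]
[-0.72268285  0.3303005 ] phase 51.812446849800324
[(-180, 88), (-110, 221), (-100, 435), (-90, 476), (-80, 235), (-70, 456), (-60, 371), (40, 7), (50, 928), (60, 932), (70, 11), (160, 594), (170, 1016)]
```

Request:
move_arm --plan '[{"dr": [0,0,0],"linear": [0.0032,-0.0003,-0.0006],"grip": -1},{"dr": [0,0,0],"linear": [0.0032,-0.0006,-0.0006],"grip": -1}]'

```text
time: 8.67
tool_pos: [0.5803, 0.1398, 0.1845]
tool_rot: [0.993, 0.119, -0.006, 0.0]
ft_force: [-14.9, -2.0, 2.6]
gripper_width: 0.0003
```

Request:
move_arm --plan '[{"dr": [0,0,0],"linear": [0.0032,-0.0009,-0.0006],"grip": -1},{"dr": [0,0,0],"linear": [0.0031,-0.0011,-0.0006],"grip": -1}]'

```text
time: 8.83
tool_pos: [0.5836, 0.1418, 0.185]
tool_rot: [0.993, 0.119, -0.009, 0.001]
ft_force: [-28.0, -12.1, 7.8]
gripper_width: 0.0002
```

```bash
python3 st.py;python3 wh.py w9
```

```text
0.04150434826774397 -70.89472263302977 0.18496419599044664 [-28.  -12.1   7.8]
tilt [-0.018 -0.005 -1.   ]
to circle [0.  0.5]
[(np.float64(4.3), np.float64(-0.6)), (np.float64(4.3), np.float64(-1.1)), (np.float64(4.1), np.float64(-1.5)), (np.float64(3.9), np.float64(-2.0)), (np.float64(3.7), np.float64(-2.4)), (np.float64(3.4), np.float64(-2.7)), (np.float64(3.1), np.float64(-3.1)), (np.float64(2.8), np.float64(-3.4))]
[[ 9.714e-01  2.368e-01 -1.840e-02  5.836e-01]
 [ 2.368e-01 -9.715e-01 -5.200e-03  1.418e-01]
 [-1.910e-02  7.000e-04 -9.998e-01  1.850e-01]
 [ 0.000e+00  0.000e+00  0.000e+00  1.000e+00]] 0.00023472319102747614
[0.57111769 0.17839136] 41305 15085 [0.20400183 0.20557009 0.20677202]
[-0.78048845 -0.48177232] phase -49.438066545859975
[(-180, 991), (-170, 543), (-90, 7), (-80, 236), (-70, 107), (-60, 415), (-50, 771), (-40, 115), (60, 415), (70, 1279), (80, 241), (170, 54)]
```

The force has doubled, so this is probably the stop. One more small push to confirm.

Request:
move_arm --plan '[{"dr": [0,0,0],"linear": [0.0023,-0.0008,0],"grip": -1},{"dr": [0,0,0],"linear": [0,0,0],"grip": -1}]'

```text
time: 9.05
tool_pos: [0.5836, 0.1419, 0.1848]
tool_rot: [0.993, 0.119, -0.012, 0.002]
ft_force: [-28.9, -13.8, 11.8]
gripper_width: 0.0006
```

```bash
python3 st.py;python3 wh.py w10
```

```text
0.04140384336508398 -70.77733556437948 0.18482959846884126 [-28.9 -13.8  11.8]
tilt [-0.023 -0.007 -1.   ]
to circle [0.1 0.6]
[(np.float64(4.3), np.float64(-0.7)), (np.float64(4.3), np.float64(-1.1)), (np.float64(4.1), np.float64(-1.5)), (np.float64(3.9), np.float64(-2.0)), (np.float64(3.7), np.float64(-2.4)), (np.float64(3.4), np.float64(-2.7)), (np.float64(3.1), np.float64(-3.1)), (np.float64(2.8), np.float64(-3.4))]
[[ 0.9713  0.2369 -0.0228  0.5836]
 [ 0.2368 -0.9715 -0.0072  0.1419]
 [-0.0238  0.0016 -0.9997  0.1848]
 [ 0.      0.      0.      1.    ]] 0.0005992772210478246
[0.57120766 0.17840613] 41333 15119 [0.20396747 0.205578   0.20678952]
[-0.77969564 -0.49253095] phase -49.23984816676259
[(-180, 980), (-170, 548), (-90, 2), (-80, 206), (-70, 93), (-60, 401), (-50, 761), (-40, 113), (60, 409), (70, 1272), (80, 255), (170, 61)]
```

The wheel didn't move under the extra push, so it is at the stop. Backing off and lifting out.

Request:
move_arm --plan '[{"dr": [0,0,0],"linear": [-0.006,0.001,0],"grip": -1},{"dr": [0,0,0],"linear": [-0.006,-0.001,0],"grip": -1},{"dr": [0,0,0],"linear": [0,0,0],"grip": -1},{"dr": [0,0,0],"linear": [0,0,-0.01],"grip": -1},{"dr": [0,0,0],"linear": [0,0,-0.02],"grip": -1},{"dr": [0,0,0],"linear": [0,0,-0.03],"grip": -1},{"dr": [0,0,0],"linear": [0,0,-0.035],"grip": -1},{"dr": [0,0,0],"linear": [0,0,-0.03],"grip": -1}]'

```text
time: 9.77
tool_pos: [0.583, 0.1425, 0.3158]
tool_rot: [0.993, 0.119, 0.001, -0.0]
ft_force: [1.1, 0.3, -1.2]
gripper_width: 0.0003
```

```bash
python3 st.py;python3 wh.py w11
```

```text
0.040592132354971944 -71.39325354032198 0.31583120718685226 [ 1.1  0.3 -1.2]
tilt [ 0.003  0.001 -1.   ]
to circle [0.1 1.4]
[(np.float64(4.4), np.float64(-0.6)), (np.float64(4.3), np.float64(-1.1)), (np.float64(4.1), np.float64(-1.5)), (np.float64(4.0), np.float64(-1.9)), (np.float64(3.7), np.float64(-2.3)), (np.float64(3.5), np.float64(-2.7)), (np.float64(3.2), np.float64(-3.1)), (np.float64(2.8), np.float64(-3.4))]
[[ 9.718e-01  2.359e-01  2.500e-03  5.830e-01]
 [ 2.359e-01 -9.718e-01  7.000e-04  1.425e-01]
 [ 2.600e-03 -1.000e-04 -1.000e+00  3.158e-01]
 [ 0.000e+00  0.000e+00  0.000e+00  1.000e+00]] 0.00032778475709036904
[0.57028855 0.18067617] 13553 5431 [0.20407696 0.20557815 0.20690348]
[-0.78509192 -0.56826398] phase -48.03409632830593
[(-180, 185), (-170, 275), (-160, 25), (-60, 169), (-50, 251), (-40, 7), (60, 187), (70, 324), (80, 20)]
```

View pics/w11.png

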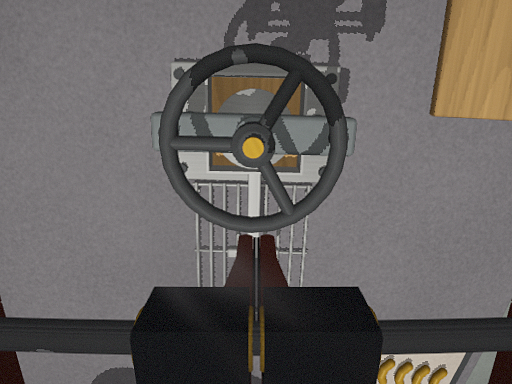

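The wheel still shows the same height and angle. Next I'll move out over the handle with the jaws open.

Request:
move_arm --plan '[{"dr": [0,0,0],"linear": [-0.004,0.02,0],"grip": 1},{"dr": [0,0,0],"linear": [0,0.03,0],"grip": 1},{"dr": [0,0,0],"linear": [0,0.03,0],"grip": 1},{"dr": [0,0,0],"linear": [0,0.02,0],"grip": 1},{"dr": [0,0,0],"linear": [0,0,0],"grip": 1},{"dr": [0,0,0],"linear": [0,0,0],"grip": 1}]'

```text
time: 10.32
tool_pos: [0.6024, 0.0434, 0.3134]
tool_rot: [0.993, 0.118, 0.001, -0.0]
ft_force: [-0.2, -0.2, -0.8]
gripper_width: 0.0368
```

```bash
cat > hd.py <<'E'
from h import *
import sys
s=manip.sense();T=tcp(s);c=manip.camera("wrist");print(T[:3,3].round(4),s["gripper_width"])
P,m=cloud(c,T);cv2.imwrite(f"pics/{sys.argv[1]}.png",c["frame"][:,:,::-1]);np.save("P.npy",P)
C=np.array([.5703,.1807]);y=np.array([-.2355,.9719]);x=np.array([.9719,.2355])
q=P[...,:2]-C;a=q@x;b=q@y;z=P[...,2]
k=m&(np.abs(a)<.05)&(b<-.06)&(b>-.25)&(z>.048)&(z<.07)
# exclude fingers by height mask only
for lo in np.arange(-.2,-.06,.01):
    e=k&(b>=lo)&(b<lo+.01)
    if e.sum()>5: print(round(lo,3),e.sum(),"a:",np.percentile(a[e],[2,50,98]).round(4),"z",np.median(z[e]).round(4))
bx=k&(np.abs(a)>.012);print("bar b",np.percentile(b[bx],[3,50,97]),"a",np.percentile(a[bx],[2,98]))
sh=k&(np.abs(a)<.015)&(b>-.16)
f=np.polyfit(b[sh],a[sh],1);print("shank fit a=",f)
E
python3 hd.py w12
```

```text
[0.6024 0.0434 0.3134] 0.03679087447223794
-0.18 227 a: [-0.0349 -0.0007  0.031 ] z 0.0568
-0.17 416 a: [-0.0359 -0.0045  0.0306] z 0.0566
-0.16 99 a: [-0.0095 -0.0019  0.0056] z 0.0568
-0.15 106 a: [-0.0094 -0.0019  0.0055] z 0.0569
-0.14 102 a: [-0.0093 -0.0019  0.0055] z 0.057
-0.13 109 a: [-0.0093 -0.0019  0.0055] z 0.0569
-0.12 107 a: [-0.0092 -0.0019  0.0065] z 0.0568
-0.11 109 a: [-0.0092 -0.0007  0.0066] z 0.0567
-0.1 117 a: [-0.0079 -0.0007  0.0066] z 0.0567
-0.09 52 a: [-0.0079 -0.0007  0.0065] z 0.0569
-0.07 61 a: [-0.0077 -0.0007  0.0076] z 0.057
bar b [-0.17499481 -0.16790201 -0.161946  ] a [-0.03607074  0.03099489]
shank fit a= [0.02165474 0.00112788]
```

View pics/w12.png

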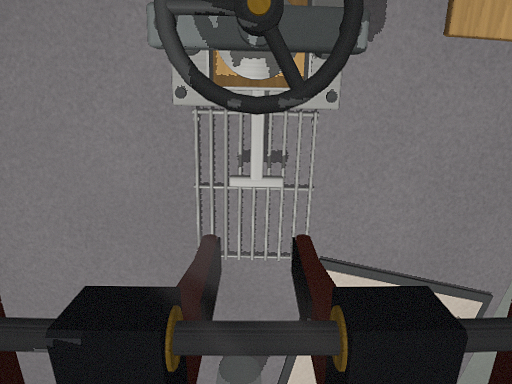

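The T-handle's shank runs from (258,95) to (257,180), with the cross-bar at row 182. It is about 1.2 degrees off the tool axis. I'll check the rack's axis and get the targets.

```bash
python3 - <<'E'
from h import *
P=np.load("P.npy");C=np.array([.5703,.1807]);y=np.array([-.2355,.9719]);x=np.array([.9719,.2355])
q=P[...,:2]-C;a=q@x;b=q@y;z=P[...,2]
k=(np.abs(a)<.1)&(b<-.09)&(b>-.31)&(z>.009)&(z<.018)
for lo in np.arange(-.31,-.09,.02):
    e=k&(b>=lo)&(b<lo+.02)
    if e.sum()>20: print(round(lo,2),e.sum(),np.percentile(a[e],[1,99]).round(4))
print("b range",np.percentile(b[k],[0.5,99.5]))
def w(a,b,z): return [*(C+a*x+b*y),z]
print("above grip",totool(w(-.002,-.131,.13)))
E
```

```text
-0.31 121 [-0.0497  0.0493]
-0.29 224 [-0.0884  0.0501]
-0.27 313 [-0.0888  0.0739]
-0.25 382 [-0.088   0.0739]
-0.23 395 [-0.087   0.0748]
-0.21 413 [-0.0872  0.0755]
-0.19 277 [-0.0864  0.0764]
-0.17 386 [-0.0855  0.0768]
-0.15 423 [-0.0858  0.0773]
-0.13 412 [-0.0845  0.0779]
-0.11 448 [-0.0845  0.0785]
b range [-0.30036853 -0.09071741]
above grip [-0.001  -0.0091  0.1832]
```

Request:
move_arm --plan '[{"dr": [0,0,0.022],"linear": [0,0,0.01],"grip": 1},{"dr": [0.1,0,0],"linear": [0,0,0.02],"grip": 1},{"dr": [0.1,0,0],"linear": [0,0,0.02],"grip": 1},{"dr": [0.1,0,0],"linear": [0,0,0.02],"grip": 1},{"dr": [0.1,0,0],"linear": [0,0,0],"grip": 1},{"dr": [0,0,0],"linear": [0,0,0],"grip": 1},{"dr": [0,0,0],"linear": [0,0,0],"grip": 1}]'

```text
time: 10.95
tool_pos: [0.6003, 0.0495, 0.2419]
tool_rot: [0.975, 0.105, -0.022, -0.196]
ft_force: [0.4, -0.5, 0.5]
gripper_width: 0.0862
```

```bash
python3 - <<'E'
from h import *
C=np.array([.5703,.1807]);y=np.array([-.2355,.9719]);x=np.array([.9719,.2355])
def w(a,b,z): return [*(C+a*x+b*y),z]
T=tcp();print(T.round(4),manip.sense()["gripper_width"],manip.sense()["joint_pos"])
print(totool(w(-.0018,-.131,.12)),totool(w(-.0018,-.131,.033)))
E
```

```text
[[ 0.9772  0.195  -0.0844  0.6003]
 [ 0.2125 -0.9009  0.3783  0.0495]
 [-0.0023 -0.3876 -0.9218  0.2419]
 [ 0.      0.      0.      1.    ]] 0.08621606428837535 [-0.12649385  0.43593893  1.62207931  0.39441263  1.24992858 -0.49750275]
[1.000e-04 4.390e-02 1.138e-01] [0.0003 0.0777 0.194 ]
```

Request:
move_arm --plan '[{"dr": [0,0,0],"linear": [0,0.011,0.028],"grip": 1},{"dr": [0,0,0],"linear": [0,0.011,0.028],"grip": 1},{"dr": [0,0,0],"linear": [0,0.011,0.028],"grip": 1},{"dr": [0,0,0],"linear": [0,0.011,0.03],"grip": 1},{"dr": [0,0,0],"linear": [0,0,0],"grip": 1},{"dr": [0,0,0],"linear": [0,0,0],"grip": 1}]'

```text
time: 11.45
tool_pos: [0.5989, 0.055, 0.1209]
tool_rot: [0.974, 0.106, -0.023, -0.197]
ft_force: [0.6, 0.1, -0.6]
gripper_width: 0.0877
```

```bash
python3 - <<'E'
from h import *
C=np.array([.5703,.1807]);y=np.array([-.2355,.9719]);x=np.array([.9719,.2355])
def w(a,b,z): return [*(C+a*x+b*y),z]
print(totool(w(-.0018,-.131,.033)))
for n in("wrist","side"):
    c=manip.camera(n); f=c["frame"][:,:,::-1]
    if n=="side": f=cv2.resize(f[80:270,180:370],None,fx=3,fy=3,interpolation=cv2.INTER_CUBIC)
    cv2.imwrite(f"pics/{n}13.png",f)
E
```

```text
[0.0002 0.0361 0.0802]
```

View pics/wrist13.png

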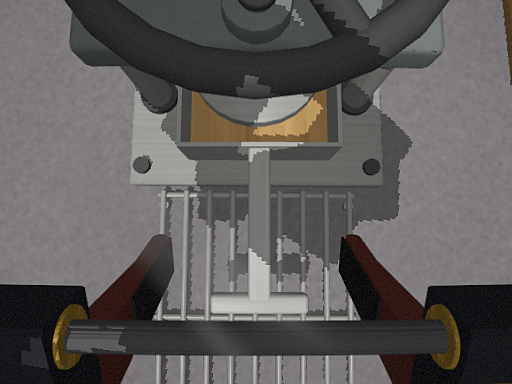

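View pics/side13.png

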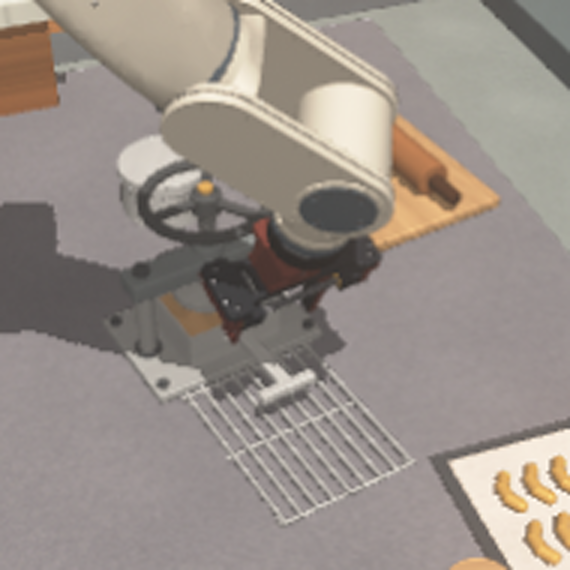

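The handle is centred between the jaws: shank at column 260, fingers at about 160 and 355. The wheel is clear of the gripper. Descending.

Request:
move_arm --plan '[{"dr": [0,0,0],"linear": [0,0.006,0.0135],"grip": 1},{"dr": [0,0,0],"linear": [0,0.006,0.0135],"grip": 1},{"dr": [0,0,0],"linear": [0,0.006,0.0135],"grip": 1},{"dr": [0,0,0],"linear": [0,0.006,0.0135],"grip": 1},{"dr": [0,0,0],"linear": [0,0.006,0.0135],"grip": 1},{"dr": [0,0,0],"linear": [0,0.006,0.0125],"grip": 1},{"dr": [0,0,0],"linear": [0,0,0],"grip": 1},{"dr": [0,0,0],"linear": [0,0,0],"grip": 1}]'

```text
time: 12.22
tool_pos: [0.5991, 0.0516, 0.0318]
tool_rot: [0.974, 0.105, -0.023, -0.198]
ft_force: [-0.0, 0.3, 0.9]
gripper_width: 0.0879
```

```bash
python3 - <<'E'
from h import *
C=np.array([.5703,.1807]);y=np.array([-.2355,.9719]);x=np.array([.9719,.2355])
T=tcp();g=T[:3,3]-.019*T[:3,2];d=g[:2]-C;print("grasp a,b,z",d@x,d@y,g[2])
c=manip.camera("wrist");cv2.imwrite("pics/w14.png",c["frame"][:,:,::-1])
E
```

```text
grasp a,b,z -0.0024873232919048853 -0.13967536021244156 0.04928170410926751
```

View pics/w14.png

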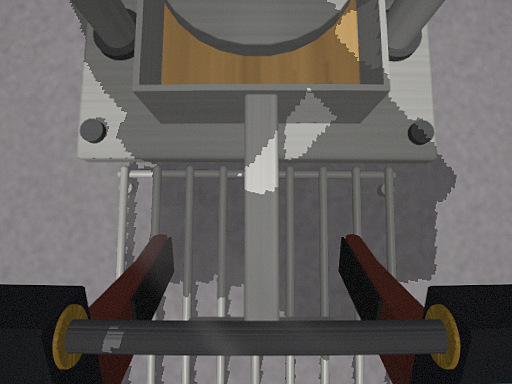

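The shank at column 262 sits between the pads. Closing.

Request:
move_arm --plan '[{"dr": [0,0,0],"linear": [0,-0.0005,-0.0012],"grip": -1},{"dr": [0,0,0],"linear": [0,0,0],"grip": -1},{"dr": [0,0,0],"linear": [0,0,0],"grip": -1},{"dr": [0,0,0],"linear": [0,0,0],"grip": -1},{"dr": [0,0,0],"linear": [0,0,0],"grip": -1},{"dr": [0,0,0],"linear": [0,0,0],"grip": -1},{"dr": [0,0,0],"linear": [0,0,0],"grip": -1},{"dr": [0,0,0],"linear": [0,0,0],"grip": -1}]' --force 25

```text
time: 12.93
tool_pos: [0.6, 0.0516, 0.0346]
tool_rot: [0.974, 0.106, -0.021, -0.198]
ft_force: [-0.0, 0.1, -0.2]
gripper_width: 0.0382
```

Request:
move_arm --plan '[{"dr": [0,0,0],"linear": [0,0,0],"grip": -1},{"dr": [0,0,0],"linear": [0,0,0],"grip": -1},{"dr": [0,0,0],"linear": [0,0,0],"grip": -1},{"dr": [0,0,0],"linear": [0,0,0],"grip": -1}]'

```text
time: 13.27
tool_pos: [0.6002, 0.0516, 0.0345]
tool_rot: [0.974, 0.105, -0.021, -0.197]
ft_force: [0.1, 0.2, -1.4]
gripper_width: 0.0159
```

```bash
python3 - <<'E'
from h import *
T=tcp();print(T.round(4))
# tin -y horizontal direction (press -y, slope .0225)
y=np.array([-.2355,.9719]);x=np.array([.9719,.2355])
d=-(y+.0225*x);d/=np.hypot(*d);print(d)
print("per 1m pull:",T[:3,:3].T@[*d,0],"per 1m down",T[:3,:3].T@[0,0,-1])
E
```

```text
[[ 9.769e-01  1.970e-01 -8.300e-02  6.002e-01]
 [ 2.138e-01 -8.998e-01  3.804e-01  5.160e-02]
 [ 3.000e-04 -3.894e-01 -9.211e-01  3.450e-02]
 [ 0.000e+00  0.000e+00  0.000e+00  1.000e+00]]
[ 0.21357287 -0.97692714]
per 1m pull: [-2.01824566e-04  9.21089401e-01 -3.89351094e-01] per 1m down [-2.89159628e-04  3.89351032e-01  9.21089404e-01]
```

Gripped at 15.9 mm. Drawing out gently and watching the force.

Request:
move_arm --plan '[{"dr": [0,0,0],"linear": [0,0.0018,-0.0008],"grip": -1},{"dr": [0,0,0],"linear": [0,0.0037,-0.0016],"grip": -1},{"dr": [0,0,0],"linear": [0,0.0055,-0.0023],"grip": -1},{"dr": [0,0,0],"linear": [0,0.0055,-0.0023],"grip": -1},{"dr": [0,0,0],"linear": [0,0.0055,-0.0023],"grip": -1}]'

```text
time: 13.68
tool_pos: [0.605, 0.0278, 0.0345]
tool_rot: [0.974, 0.106, -0.022, -0.198]
ft_force: [-0.6, 3.0, -0.1]
gripper_width: 0.0159
```

```bash
cat > pl.py <<'E'
from h import *
import sys
C=np.array([.5703,.1807]);y=np.array([-.2355,.9719]);x=np.array([.9719,.2355])
s=manip.sense();T=tcp(s);g=T[:3,3]-.019*T[:3,2];d=g[:2]-C;print("grasp a,b,z",d@x,d@y,g[2],np.round(s["ft_force"],1),s["gripper_width"])
c=manip.camera("wrist");cv2.imwrite(f"pics/{sys.argv[1]}.png",c["frame"][:,:,::-1])
P,m=cloud(c,T);q=P[...,:2]-C;a=q@x;b=q@y;z=P[...,2]
gb=d@y
k=m&(np.abs(a)<.09)&(b>gb+.05)&(b<gb+.22)&(z>.055)&(z<.075)
print("rim",k.sum(),"b",np.percentile(b[k],[1,99]).round(4),"a",np.percentile(a[k],[1,99]).round(4),"z",np.percentile(z[k],[5,50,95]).round(4))
if k.sum()>50:
    A=np.c_[a[k],b[k],np.ones(k.sum())];r=np.linalg.lstsq(A,z[k],rcond=None)[0];print("tilt a,b deg",np.degrees(r[:2]).round(2))
E
python3 pl.py w15
```

```text
grasp a,b,z -0.0024894178097645547 -0.1642098943905353 0.05201953532829159 [-0.6  3.  -0.1] 0.01585875817785483
rim 7152 b [-0.1131 -0.0343] a [-0.0608  0.0586] z [0.0558 0.0594 0.0707]
tilt a,b deg [0.08 5.98]
```

View pics/w15.png

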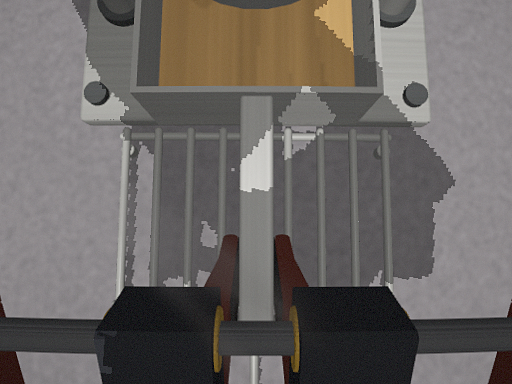

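The tin slides out freely with about 3 N of drag, and the board is visible in it. Continuing.

Request:
move_arm --plan '[{"dr": [0,0,0],"linear": [0,0.0074,-0.0031],"grip": -1},{"dr": [0,0,0],"linear": [0,0.0074,-0.0031],"grip": -1},{"dr": [0,0,0],"linear": [0,0.0074,-0.0031],"grip": -1},{"dr": [0,0,0],"linear": [0,0.0074,-0.0031],"grip": -1},{"dr": [0,0,0],"linear": [0,0.0074,-0.0031],"grip": -1},{"dr": [0,0,0],"linear": [0,0.0074,-0.0031],"grip": -1},{"dr": [0,0,0],"linear": [0,0.0074,-0.0031],"grip": -1},{"dr": [0,0,0],"linear": [0,0.0074,-0.0031],"grip": -1}]'

```text
time: 14.4
tool_pos: [0.6189, -0.0354, 0.0342]
tool_rot: [0.974, 0.106, -0.021, -0.197]
ft_force: [0.1, 3.2, 0.0]
gripper_width: 0.0158
```

```bash
python3 pl.py w16
```

```text
grasp a,b,z -0.0037672798893113035 -0.2288436485974897 0.051687440569375256 [0.1 3.2 0. ] 0.015846135935319496
rim 6723 b [-0.1778 -0.0988] a [-0.062   0.0575] z [0.0556 0.0587 0.0615]
tilt a,b deg [0.07 2.95]
```

View pics/w16.png

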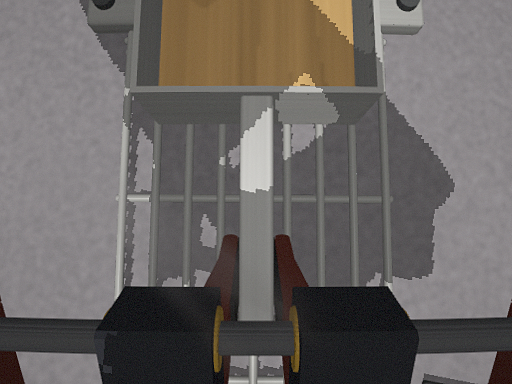

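Request:
move_arm --plan '[{"dr": [0,0,0],"linear": [0,0.0074,-0.0031],"grip": -1},{"dr": [0,0,0],"linear": [0,0.0074,-0.0031],"grip": -1},{"dr": [0,0,0],"linear": [0,0.0074,-0.0031],"grip": -1},{"dr": [0,0,0],"linear": [0,0.0074,-0.0031],"grip": -1},{"dr": [0,0,0],"linear": [0,0.0074,-0.0031],"grip": -1},{"dr": [0,0,0],"linear": [0,0.0074,-0.0031],"grip": -1},{"dr": [0,0,0],"linear": [0,0.0074,-0.0031],"grip": -1},{"dr": [0,0,0],"linear": [0,0.0074,-0.0031],"grip": -1}]'

```text
time: 15.12
tool_pos: [0.6328, -0.0982, 0.0339]
tool_rot: [0.974, 0.106, -0.021, -0.197]
ft_force: [-0.4, 3.2, -3.0]
gripper_width: 0.0157
```

Request:
move_arm --plan '[{"dr": [0,0,0],"linear": [0,0.0076,-0.0028],"grip": -1},{"dr": [0,0,0],"linear": [0,0.0076,-0.0028],"grip": -1},{"dr": [0,0,0],"linear": [0,0.0076,-0.0028],"grip": -1},{"dr": [0,0,0],"linear": [0,0.0076,-0.0028],"grip": -1},{"dr": [0,0,0],"linear": [0,0.0056,-0.0021],"grip": -1},{"dr": [0,0,0],"linear": [0,0,0],"grip": -1},{"dr": [0,0,0],"linear": [0,0,0],"grip": -1}]'

```text
time: 15.7
tool_pos: [0.6416, -0.1361, 0.0329]
tool_rot: [0.975, 0.106, -0.021, -0.196]
ft_force: [-1.3, -4.0, 4.4]
gripper_width: 0.0158
```

```bash
python3 pl.py w17; python3 - <<'E'
from h import *
for n,b in(("scene",(180,120,320,300)),("side",(180,80,370,270))):
    c=manip.camera(n);f=c["frame"][b[1]:b[3],b[0]:b[2],::-1];cv2.imwrite(f"pics/{n}17.png",cv2.resize(f,None,fx=3,fy=3,interpolation=cv2.INTER_CUBIC))
E
```

```text
grasp a,b,z -0.005460690019516962 -0.33201613280464953 0.0504489440366865 [-1.3 -4.   4.4] 0.015759284614471063
rim 5620 b [-0.2808 -0.2026] a [-0.0642  0.0555] z [0.0552 0.0585 0.0602]
tilt a,b deg [0.05 2.83]
```

View pics/w17.png

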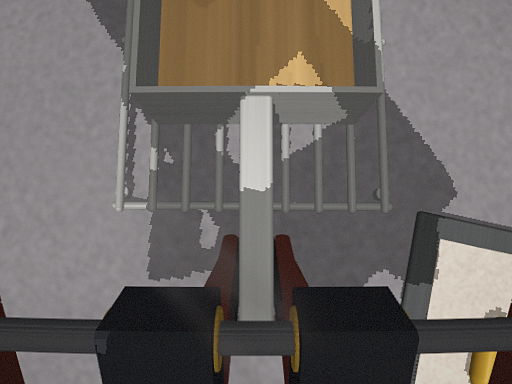

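View pics/scene17.png

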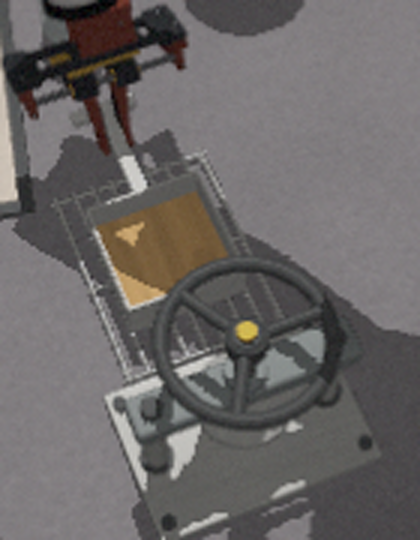

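View pics/side17.png

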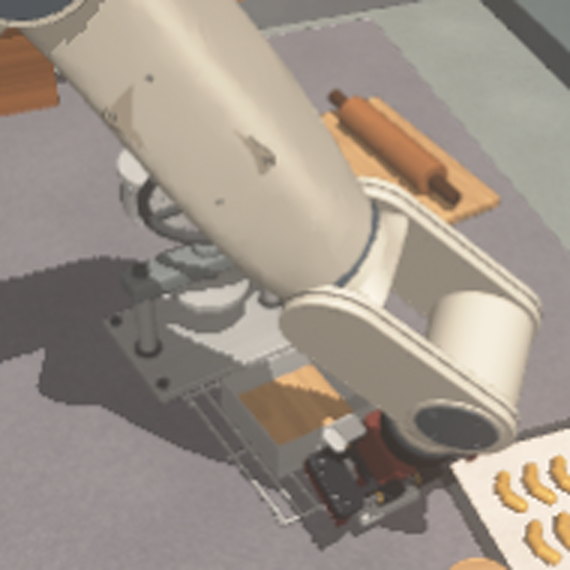

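The whole tin is on the rack with its centre about 190 mm from the spindle axis, and the vertical force shows it resting there. Letting go and rising straight up.

Request:
move_arm --plan '[{"dr": [0,0,0],"linear": [0,0,0],"grip": 1},{"dr": [0,0,0],"linear": [0,0,0],"grip": 1},{"dr": [0,0,0],"linear": [0,0,0],"grip": 1},{"dr": [0,0,0],"linear": [0,0,0],"grip": 1},{"dr": [0,0,0],"linear": [0,0,0],"grip": 1},{"dr": [0,0,0],"linear": [0,0,0],"grip": 1},{"dr": [0,0,0],"linear": [0,0,0],"grip": 1},{"dr": [0,0,0],"linear": [0,0,0],"grip": 1}]'

```text
time: 16.52
tool_pos: [0.6408, -0.1345, 0.0323]
tool_rot: [0.974, 0.106, -0.021, -0.198]
ft_force: [-0.1, 0.4, -0.2]
gripper_width: 0.0656
```

Request:
move_arm --plan '[{"dr": [0,0,0],"linear": [0,0,0],"grip": 1},{"dr": [0,0,0],"linear": [0,0,0],"grip": 1},{"dr": [0,0,0],"linear": [0,-0.004,-0.0095],"grip": 1},{"dr": [0,0,0],"linear": [0,-0.006,-0.014],"grip": 1},{"dr": [0,0,0],"linear": [0,-0.008,-0.018],"grip": 1},{"dr": [0,0,0],"linear": [0,-0.008,-0.018],"grip": 1},{"dr": [0,0,0],"linear": [0,-0.008,-0.018],"grip": 1},{"dr": [0,0,0],"linear": [0,-0.008,-0.018],"grip": 1}]'

```text
time: 17.18
tool_pos: [0.6408, -0.1333, 0.1394]
tool_rot: [0.974, 0.106, -0.021, -0.197]
ft_force: [0.4, 0.2, 0.5]
gripper_width: 0.0878
```

Request:
move_arm --plan '[{"dr": [0,0,0],"linear": [0,0.002,-0.025],"grip": 1},{"dr": [0,0,0],"linear": [0,0.002,-0.025],"grip": 1},{"dr": [0,0,0],"linear": [0,0.002,-0.025],"grip": 1},{"dr": [0,0,0],"linear": [0,0.002,-0.025],"grip": 1},{"dr": [0,0,0],"linear": [0,0,0],"grip": 1},{"dr": [0,0,0],"linear": [0,0,0],"grip": 1}]'

```text
time: 17.68
tool_pos: [0.6513, -0.1791, 0.2283]
tool_rot: [0.975, 0.106, -0.019, -0.196]
ft_force: [-0.4, 1.2, 0.2]
gripper_width: 0.0876
```

```bash
python3 - <<'E'
from h import *
s=manip.sense();T=tcp(s)
C=np.array([.5703,.1807]);y=np.array([-.2355,.9719]);x=np.array([.9719,.2355])
y=y+.0225*x;y/=np.hypot(*y);x=np.array([y[1],-y[0]])
for n,bx in(("scene",(180,60,320,380)),("side",(180,80,370,370)),("wrist",(0,0,512,384))):
    c=manip.camera(n);P,m=cloud(c,T);f=c["frame"][bx[1]:bx[3],bx[0]:bx[2],::-1];k=1 if n=="wrist" else (1.8 if n=="scene" else 2)
    cv2.imwrite(f"pics/{n}18.png",cv2.resize(f,None,fx=k,fy=k,interpolation=cv2.INTER_CUBIC))
    q=P[...,:2]-C;a=q@x;b=q@y;z=P[...,2]
    k=m&(np.abs(a)<.08)&(b>-.27)&(b<-.1)&(z>.052)&(z<.07)
    if k.sum()>30:
        r=np.linalg.lstsq(np.c_[a[k],b[k],np.ones(k.sum())],z[k],rcond=None)[0]
        print(n,k.sum(),"b",np.percentile(b[k],[1,99]).round(3),"a",np.percentile(a[k],[1,99]).round(3),"z",np.median(z[k]).round(4),"tilt",np.degrees(r[:2]).round(2))
    w=m&(np.abs(np.hypot(q[...,0],q[...,1])-.07)<.004)&(z>.16)&(z<.22)
    if w.sum()>30: print(n,"wheel top",np.median(z[w]))
E
```

```text
scene 276 b [-0.269 -0.124] a [-0.06  0.06] z 0.0585 tilt [-0.06  0.49]
scene wheel top 0.20641713882490798
side 305 b [-0.268 -0.126] a [-0.057  0.064] z 0.0594 tilt [-0.15  0.27]
side wheel top 0.2073241822902967
wrist 2405 b [-0.268 -0.132] a [-0.057  0.062] z 0.0604 tilt [ 0.18 -0.24]
```

View pics/scene18.png

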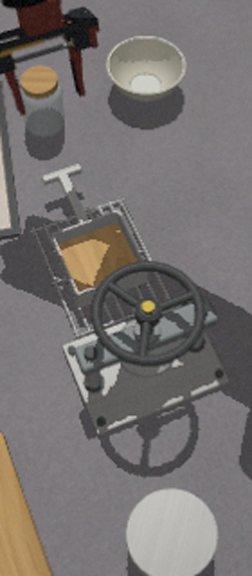

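View pics/wrist18.png

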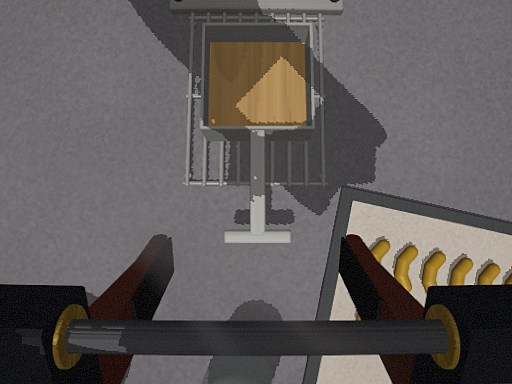

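View pics/side18.png

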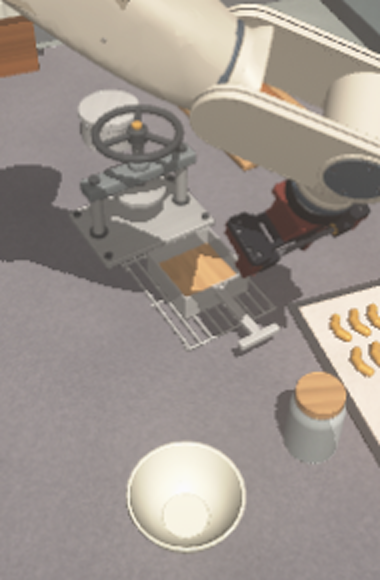

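The tin stands level and wholly on the rack. The wheel is at the top, the bowl, jar and biscuit box are untouched, and the arm is clear. Handing in.

```bash
python3 -c "
from station import manip
print(manip.sign_off())"
```

```text
the job is handed in; nothing more can be done
None
```

The spindle is up against its stop, the tin is drawn out and released on the wire rack, and the job is handed in. It took about 18 s of the 72 s allowed.

- **Handwheel:** I put the closed fingers between the spokes and pushed one round about 281° anticlockwise, following the wheel up. The rim rose about 28 mm. At the end the force doubled from 15 to about 30 N, and a further push did not move the wheel.
- **Tin:** I gripped the shank with the tool leaning away from the wheel and drew the tin out about 192 mm, with about 3 N of drag. I lowered it onto the rack, let go and rose clear.

**Last checks:**
- **Position:** the tin's centre is about 190 mm from the spindle axis. It spans roughly 130 to 252 mm, and the rack runs from 80 to 300 mm. Sideways it is central to within a few mm.
- **Level:** tilt is within about 0.5° in all three camera views. While the tin was being drawn, one wrist-camera fit of the rim gave 3 to 6°. I put that down to other points in the fit, because the pictures showed the tin flat.
- **Press and bystanders:** the handwheel is still up. The bowl, jar and biscuit box looked unmoved in the pictures, but I did not re-measure their positions.
- **Camera agreement:** the scene and side cameras disagreed by about 6 mm on the wheel's position at the start, so I used the wrist camera instead.

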